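Crank the specimen slide to the red mark

TASK

Turn the crank of the specimen slide on the lab bench, either way as needed, until the black pointer on the carriage points squarely at the red tab on the scale (not the blue one), its tip within the width of the tab, and leave it standing there. Move the carriage only by its crank, do not push on the carriage itself, and leave the beaker, scoop and tweezers where they are.

Things in the scene. Friction and masses are not known exactly. Their poses are not given: they have to be found in the camera images.
- slide: The specimen slide, a white base plate 260 (x) x 320 (y) x 34 mm that is fixed to the bench, with a hand wheel on its near half and a carriage on rails on its far half. Origin: centre of its underside on the bench. x points from the wheel side to the scale side, y along the scale and the rails, z up.
- carriage: Aluminium carriage, 70 x 70 mm, with a dish and a white specimen disc on it (top 78 mm above the bench), running along the slide's y on rails. Its frame is parallel to the slide's; its origin is NOT in the block: the block's centre lies at x = +50 mm, z = 55 mm in this frame. It follows the wheel through a brass rack and pinion. Do not touch it.
- pointer_tip (a point): Tip of the black tapering pointer that sticks out of the carriage towards the scale, 42 mm above the bench, about 3 mm wide.
- red_tab: Red plastic tab on the white scale, 22 (x) x 10 (y) x 14 mm, fixed; origin at the centre of its underside, 38 mm above the bench, axes parallel to the slide's. The pointer's tip passes just in front of its -x end.
- blue_tab: Blue tab, the same size, on the other side of the scale: the place for another specimen, not wanted now. Red and blue may be either way round.
- wheel_centre (a point): On the axis of the hand wheel, at the top of its grey disc (116 mm diameter, 12 mm thick, top 85 mm above the bench), at slide x = -65 mm, y = 0. The axis is vertical.
- handle_top (a point): Centre of the top of the orange upright crank handle, a round post of 18 mm diameter and 45 mm height (from 85 to 130 mm above the bench), 43 mm from the wheel's axis, fixed to the wheel. At joint 0 it lies towards the slide's -x from the axis.
- wheel (a joint): Turn of the hand wheel in rad, positive anticlockwise seen from above, from -3.0 to 3.0 (stops). One rad moves carriage and pointer 19 mm along the slide's +y; at 0 the pointer is at the middle of the scale. It turns with light friction (about 2 N at the handle) and stays where it is left.
- beaker: Glass beaker, 66 mm diameter, 85 mm high, beside the slide; origin at the centre of its underside. Leave alone.
- scoop: Steel double-ended scoop, about 190 mm long, lying on the bench; origin under its middle. Leave alone.
- tweezers: Dark steel tweezers, about 150 mm long, lying on the bench; origin under their middle. Leave alone.

How it is judged:
At the end, for the whole second after the job is handed in: The pointer's tip stands within the width of the red tab (at most 5 mm along the scale from its middle), and the wheel is at rest (y of pointer_tip in the frame of red_tab between -0.005 and 0.005 m and velocity of joint wheel between -0.05 and 0.05 rad/s); the robot touches nothing.
It fails at once if the robot pushes on the carriage (more than 1 N) (contact force between carriage and the fingers above 1 N or contact force between carriage and the arm above 1 N).
It fails at once if the beaker is moved by more than 15 mm (distance of beaker from where it was at the start of the episode above 0.015 m).
It fails at once if the scoop is moved by more than 15 mm (distance of scoop from where it was at the start of the episode above 0.015 m).
It fails at once if the tweezers is moved by more than 15 mm (distance of tweezers from where it was at the start of the episode above 0.015 m).
It also fails if it takes over 48 s, if anything falls off the work surface, if the arm or the gripper's body presses on something with over 40 N, if the wrist force passes 120 N, or if a joint passes its speed limit or range.

ROBOT

A 7-joint arm with a two-finger parallel gripper is mounted at the origin on the work surface. World frame = base frame: x ahead of the robot, y to its left, z up, the work surface at z = 0. Lengths are in m, angles in rad, forces in N, time in s.
With the tool pointing down it reaches from about 0.425 to 0.925 m from the base axis. Payload 6.8 kg.
Tool frame: the origin (TCP) lies at the very end of the fingers, on their centre line; the grasp point (between the pads) lies 19 mm behind it (env.hold_point_z is the distance from the TCP to the grasp point, in m); z points along the fingers, y is the direction in which the jaws open and shut (so a half turn about z gives the same grasp; the last joint's range is limited). The gripper opens to 85 mm and grips with 20 to 120 N. Pads are 22 mm wide; open, the fingers measure 114 mm over their backs; the gripper's body (76 mm by 85 mm) begins 54 mm behind the grasp point. The pads swing forward as they close: fully open they stand 13 mm farther back than shut.
Start: joints at [-0.108, 0.477, 0.022, 1.555, -0.011, 1.109, -0.083], TCP at [0.675, 0, 0.231] pointing down, gripper open.
Joint ranges: [-2.96, 2.96], [-0.34, 2.1], [-1.41, 1.46], [0.24, 2.44], [-1.37, 4.51], [0.17, 1.92], [-2.96, 2.96]. Speed limits (rad/s): [2.39, 2.39, 3.14, 3.14, 3.14, 3.14, 3.14].

INTERFACE

Orientations are given as a unit quaternion [w, x, y, z].
In Python, from bench import env gives the robot as it stands. The module is installed in compiled form; this text tells all that it offers.
- The arm moves only by the tool step_arm, never from a script. Its argument "rows" is one flat list of numbers, 4 for each row, row after row: the shift along the world's x, y, z in mm, then the turn about the world's z in rad. In form: [x, y, z, spin, x, y, z, spin, ...]. A call has 1 to 20 rows; each row is the pose to reach, as a shift and turn from the pose commanded when the call began; what a row does not reach only later rows make up. A row lasts 1/8 s, in which the tool goes at most 62.5 mm and 10.7 degrees, less where a joint would pass 70% of its speed; a pose out of reach is approached as far as the arm can. A call with a gripper value outside its range is refused whole. "hand" is the opening in per cent of the stroke, from 0 (shut) to 100 (fully open), set as the call begins (left out, the last holds). The fingers move at their own pace and stop on an object; the grip force is fixed at half the most. Time passes only in rows, so rows that repeat a pose let the fingers close. It gives the time, the measured TCP pose, the force and the opening at its end, in the units of the state.
- env.state(): the state, without advancing time (a new reading comes with each control period).
- env.get_image(name): name is "scene" or "side" or "wrist"; returns a dict with "color" (420x560x3 uint8, blue, green, red), "fx", "fy", "cx", "cy" (pixels), "world_to_cam" (4x4, takes a point from world to camera coordinates); the wrist camera has in their place "tool_from_camera" (4x4, takes a point from camera to tool coordinates, whose origin is the TCP and whose axes are the flange's). Camera axes: x right, y down, z forward; pixel columns grow to the right and rows downward; lengths in m; the calibration is good to about 2 mm. A picture is of the moment at which its call begins: read the wrist's pose just before it. There is no depth.
- env.sign_off(): hands the job in, once; it reports no verdict.
Trained networks look in a picture, given as the dict that the camera call returned (one of the last four; its "shot" number tells which), for a name from the list of things; names that differ only in an ending like _2 or _b are one class to them, and where a whole thing is asked for, a point or a joint stands for the part that bears it (a point fixed in the world has none). Each returns a list of dicts, best first, with "score" (0 to 1); they miss things now and then, are a little off and sometimes report something else, mostly with a low value. They report only what shows in the picture. A call takes as long as a camera call.
- env.search_frame(picture, target): "point" ([column, row] in pixels, amid what is visible of it).
- env.cut_out(picture, target): "pixels" (420x560 bool, what is visible of it) and "point" ([column, row] in pixels, amid what is visible of it).
The state is a dict: "time_s": time; "qpos": joint angles; "qvel": joint speeds; "tau": joint torques, N m; "eef_pos": TCP position; "eef_rot": TCP orientation; "ft_force": force on the tool from outside, world axes, zero at the start; "torque": the same for the moment, N m; "width": finger opening in m.
Only numpy, scipy, OpenCV 4.12 (cv2) and the standard library are available. Lean on these libraries where they do the work, as an engineer would, in place of code of your own. Each camera call takes 0.05 s, during which the arm holds its last target. There are 200 camera calls.

## Working session

There is one attempt and no reset: what is moved stays moved. The work goes in short steps, Python scripts to look and compute and a tool call to move; the robot and the scene stay as the last step left them, time stands still between calls to the robot, and variables do not carry over. Pictures are saved under pics/ and viewed, about 8 in all and at most 12, crops included, and the job is handed in when it is done.

Besides the shell and the picture viewer there is one more tool, called after "Call:" by a JSON object that holds its "api" and its "payload", one argument or row to a line. step_arm: Moves the arm, as the interface text tells. Its arguments: {"type":"object","properties":{"rows":{"type":"array","items":{"type":"number"}},"hand":{"type":"number"}},"required":["rows"]}

```bash
mkdir -p pics
cat > h.py <<'E'
from bench import env
import numpy as np, cv2
T=["slide","carriage","pointer_tip","red_tab","blue_tab","wheel_centre","handle_top","beaker"]
def ray(p,uv):
    W=np.linalg.inv(p["world_to_cam"]); d=W[:3,:3]@[(uv[0]-p["cx"])/p["fx"],(uv[1]-p["cy"])/p["fy"],1]
    return W[:3,3],d
def at(p,uv,z):
    o,d=ray(p,uv); return o+d*(z-o[2])/d[2]
def proj(p,X):
    c=p["world_to_cam"]@np.r_[X,1]; return np.array([c[0]/c[2]*p["fx"]+p["cx"],c[1]/c[2]*p["fy"]+p["cy"]])
E
python3 - <<'E'
from h import *
Z=dict(pointer_tip=.042,red_tab=.045,blue_tab=.045,wheel_centre=.085,handle_top=.13)
ims=[]
for n in ["scene","side"]:
    p=env.get_image(n); ims.append(p["color"])
    cv2.imwrite(f"pics/{n}0.png",p["color"])
    print(n,np.linalg.inv(p["world_to_cam"])[:3,3].round(3))
    for t in T:
        for r in env.search_frame(p,t)[:2]: print(t,round(r["score"],2),np.round(r["point"],1),at(p,r["point"],Z.get(t,.03)).round(4))
E
```

```text
scene [ 0.922 -0.463  0.8  ]
slide 0.67 [251.1 242.7] [ 0.5798 -0.0537  0.03  ]
pointer_tip 0.79 [266.4 237.8] [ 0.6051 -0.0325  0.042 ]
red_tab 0.42 [297.7 264.8] [ 0.6959 -0.0551  0.045 ]
blue_tab 0.38 [312.6 239.8] [0.6904 0.0136 0.045 ]
wheel_centre 0.59 [223.2 209. ] [ 0.506  -0.0447  0.085 ]
handle_top 0.6 [226.9 207.8] [ 0.5364 -0.0647  0.13  ]
beaker 0.85 [309.6 172.1] [0.5798 0.1911 0.03  ]
side [ 0.091 -0.511  0.63 ]
slide 0.82 [284.4 266.3] [ 0.5538 -0.06    0.03  ]
carriage 0.59 [297.  240.9] [ 0.6301 -0.0252  0.03  ]
pointer_tip 0.79 [299.1 237. ] [ 0.632  -0.0295  0.042 ]
blue_tab 0.41 [217.8 203.7] [0.5925 0.194  0.045 ]
wheel_centre 0.72 [257.5 257.4] [ 0.495  -0.0475  0.085 ]
beaker 0.77 [220.8 203.7] [0.6103 0.2066 0.03  ]
```

View pics/scene0.png

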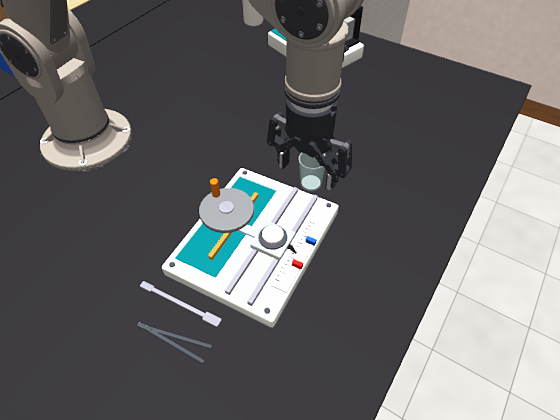

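View pics/side0.png

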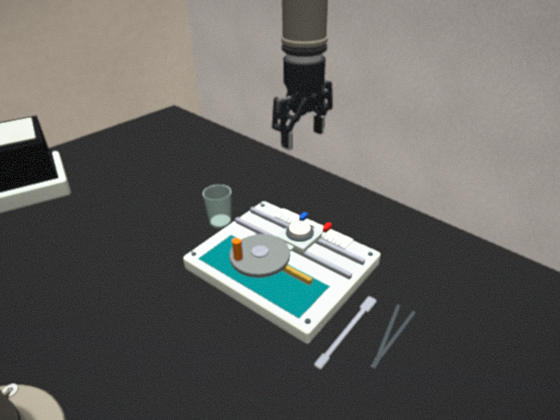

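The scene view shows the red tab at (297,264), blue at (311,240), the pointer tip near (292,248) and the handle top near (214,181). The wheel hub is near (226,208).

Run:
```python
from h import *
p=env.get_image("scene"); c=p["color"]; q=env.get_image("side"); d=q["color"]
def cen(im,f):
    b,g,r=[im[...,i].astype(int) for i in range(3)]
    m=f(b,g,r).astype(np.uint8); m[:165]=0;m[340:]=0;m[:,:160]=0;m[:,400:]=0
    n,l,s,ce=cv2.connectedComponentsWithStats(m); return [(ce[i].round(1),s[i].tolist()) for i in range(1,n) if s[i,4]>12]
fs=dict(red=lambda b,g,r:(r>150)&(g<60)&(b<60),blue=lambda b,g,r:(b>130)&(r<70)&(g<110),orange=lambda b,g,r:(r>150)&(g>60)&(g<130)&(b<45))
for pp,n in((p,"scene"),(q,"side")):
    for k,f in fs.items():
        for ce,s in cen(pp["color"],f): print(n,k,ce,s,at(pp,ce,.048 if k!="orange" else .108).round(4))
C={"a":(242,169),"b":(338,206),"c":(272,326),"d":(163,267)}
for k,v in C.items(): print(k,at(p,v,.034).round(4))
for v in((226.5,208),):print("hub",at(p,v,.087).round(4))
print("hub side",at(q,(260,251.5),.087).round(4),"h",at(p,(214,181),.13).round(4),at(q,(237,241),.13).round(4),"tip",at(p,(293,250),.042).round(4))
cv2.imwrite("pics/s1.png",np.hstack([cv2.resize(c[160:335,155:345],None,fx=3.4,fy=3.4,interpolation=2)]))
```

```text
scene red [297.4 263. ] [293, 260, 10, 7, 39] [ 0.6941 -0.0535  0.048 ]
side red [327.3 225.3] [324, 222, 8, 8, 38] [ 0.6983 -0.0529  0.048 ]
side blue [303.3 215. ] [300, 212, 8, 7, 23] [0.6916 0.0112 0.048 ]
side orange [235.8 243.2] [233, 242, 7, 3, 13] [ 0.4779 -0.0083  0.108 ]
a [0.4386 0.1086 0.034 ]
b [0.6887 0.1313 0.034 ]
c [ 0.721  -0.1866  0.034 ]
d [ 0.4658 -0.2005  0.034 ]
hub [ 0.5113 -0.04    0.087 ]
hub side [ 0.5082 -0.0406  0.087 ] h [ 0.4707 -0.0222  0.13  ] [ 0.4671 -0.0264  0.13  ] tip [ 0.6683 -0.0284  0.042 ]
```

View pics/s1.png

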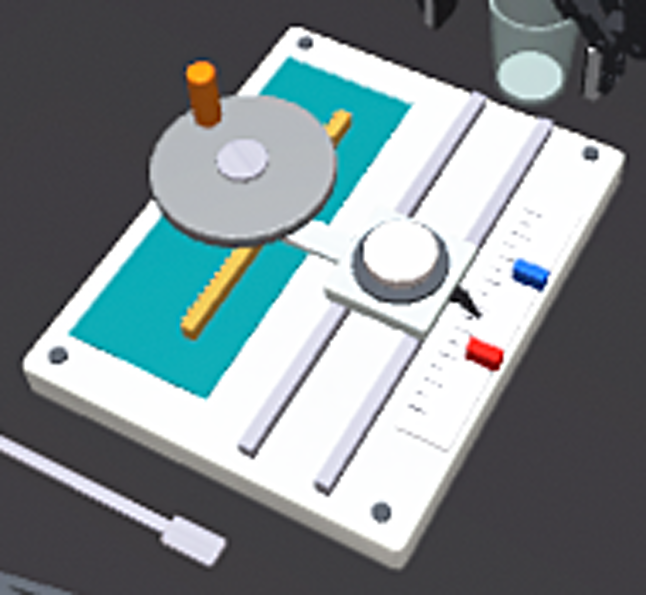

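Run:
```python
from h import *
from scipy.spatial.transform import Rotation as R
s=env.state(); w=s["eef_rot"]; print(s["eef_pos"],s["width"],s["time_s"]); print(R.from_quat(np.r_[w[1:],w[0]]).as_matrix().round(3))
p=env.get_image("scene"); print(at(p,(296.2,252.6),.042),at(p,(292,264),.045))
print(at(p,(155+201/3.4,160+70/3.4),.13), at(p,(155+242/3.4,160+157/3.4),.087))
```

```text
[6.75028687e-01 9.65465954e-06 2.31316631e-01] 0.0853431012575194 1.0
[[ 0.  1.  0.]
 [ 1. -0.  0.]
 [ 0.  0. -1.]]
[ 0.67720431 -0.03026185  0.042     ] [ 0.685272  -0.0596507  0.045    ]
[ 0.47015912 -0.02111625  0.13      ] [ 0.50772453 -0.03647733  0.087     ]
```

Call:
{"api": "step_arm", "payload": {
  "rows": [-60, -6, 0, 0.17, -120, -12, 0, 0.34, -170, -20, -5, 0.51, -206, -24, -10, 0.68, -206, -24, -20, 0.85, -206, -24, -30, 1.02, -206, -24, -30, 1.19, -206, -24, -30, 1.19, -206, -24, -30, 1.19],
  "hand": 100
}}

```text
time_s: 2.17
eef_pos: [0.4692, -0.024, 0.2015]
eef_rot: [0.0, 0.191, 0.982, 0.0]
ft_force: [-0.4, -0.5, 0.0]
width: 0.0854
```

Run:
```python
from h import *
p=env.get_image("wrist"); cv2.imwrite("pics/w1.png",p["color"]); print(p["tool_from_camera"].round(3),p["fx"],p["cx"],p["cy"])
```

```text
[[-0.001 -0.952 -0.307  0.079]
 [ 1.    -0.001 -0.001 -0.001]
 [ 0.001 -0.307  0.952 -0.142]
 [ 0.     0.     0.     1.   ]] 327.83584703116253 281.0020694386539 210.76852005837043
```

View pics/w1.png

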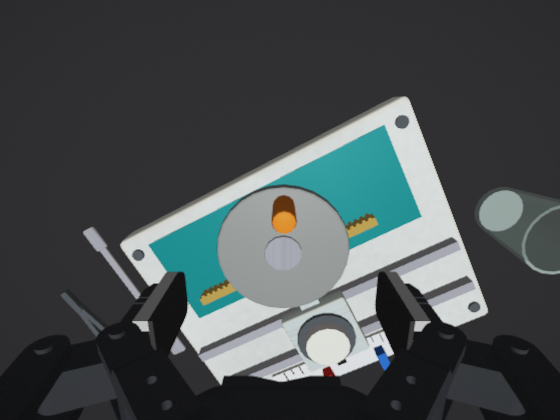

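The wrist view shows the handle top at (284,222) and the hub at (283,253).

```bash
cat >> h.py <<'E'
from scipy.spatial.transform import Rotation as R
def wat(p,uv,z,s):
    w=s["eef_rot"]; M=R.from_quat(np.r_[w[1:],w[0]]).as_matrix(); C=p["tool_from_camera"]
    o=M@C[:3,3]+s["eef_pos"]; d=M@C[:3,:3]@[(uv[0]-p["cx"])/p["fx"],(uv[1]-p["cy"])/p["fy"],1]
    return o+d*(z-o[2])/d[2]
E
python3 - <<'E'
from h import *
s=env.state(); p=env.get_image("wrist")
for n,uv,z in(("h",(284.5,223),.13),("hub",(283,253),.087),("A",(403,121),.034),("B",(138,255),.034),("C",(475,307),.034)): print(n,wat(p,uv,z,s).round(4))
E
```

```text
h [ 0.4691 -0.0222  0.13  ]
hub [ 0.5088 -0.0391  0.087 ]
A [0.4506 0.1027 0.034 ]
B [ 0.4777 -0.1887  0.034 ]
C [0.6712 0.1229 0.034 ]
```

Call:
{"api": "step_arm", "payload": {
  "rows": [0, 1, -50, 0, 0, 1, -90, 0, 0, 1, -103, 0, 0, 1, -103, 0, 0, 1, -103, 0]
}}

```text
time_s: 2.9
eef_pos: [0.4703, -0.0229, 0.0997]
eef_rot: [0.001, 0.189, 0.982, 0.0]
ft_force: [0.3, -0.2, 0.9]
width: 0.0852
```

Call:
{"api": "step_arm", "payload": {
  "rows": [0, 0, 0, 0, 0, 0, 0, 0, 0, 0, 0, 0, 0, 0, 0, 0, 0, 0, 0, 0, 0, 0, 0, 0],
  "hand": 27
}}

```text
time_s: 3.65
eef_pos: [0.469, -0.023, 0.0983]
eef_rot: [-0.0, 0.189, 0.982, -0.0]
ft_force: [0.2, -0.4, 0.9]
width: 0.0233
```

Run:
```python
from h import *
s=env.state(); print(s["eef_pos"],s["width"],s["ft_force"])
c=np.array([.509,-.039]); a0=np.radians(157)
for k in range(0,13):
    a=a0-.1*k; t=c+.0432*np.array([np.cos(a),np.sin(a)]); print(k,((t-s["eef_pos"][:2])*1000).round(1), round(-.1*k,2))
```

```text
[ 0.46896664 -0.02298865  0.0982543 ] 0.02326912023570922 [ 0.20041222 -0.40835119  0.93671794]
0 [0.3 0.9] -0.0
1 [2.2 4.8] -0.1
2 [4.4 8.4] -0.2
3 [ 7.  11.9] -0.3
4 [10. 15.] -0.4
5 [13.2 17.9] -0.5
6 [16.7 20.4] -0.6
7 [20.5 22.5] -0.7
8 [24.4 24.3] -0.8
9 [28.5 25.6] -0.9
10 [32.8 26.6] -1.0
11 [37.  27.1] -1.1
12 [41.4 27.2] -1.2
```

Call:
{"api": "step_arm", "payload": {
  "rows": [2, 5, 0, -0.1, 4.5, 8.5, 0, -0.2, 7, 12, 0, -0.3, 10, 15, 0, -0.4, 13, 18, 0, -0.5, 16.5, 20.5, 0, -0.6, 20.5, 22.5, 0, -0.7, 24.5, 24.5, 0, -0.8, 28.5, 25.5, 0, -0.9, 33, 26.5, 0, -1.0, 37, 27, 0, -1.1, 37, 27, 0, -1.1, 37, 27, 0, -1.1]
}}

```text
time_s: 5.28
eef_pos: [0.5056, 0.0041, 0.0981]
eef_rot: [-0.0, 0.674, 0.739, -0.0]
ft_force: [-2.0, 0.5, -0.4]
width: 0.023
```

Run:
```python
from h import *
p=env.get_image("scene"); q=env.get_image("side")
a=cv2.resize(p["color"][215:290,230:330],(800,600),interpolation=2)
b=cv2.resize(q["color"][195:270,280:380],(800,600),interpolation=2)
cv2.imwrite("pics/c2.png",np.hstack([a,b])[:, :]if 0 else cv2.resize(np.hstack([a[:, 200:],b[:,:600]]),(800,400)))
```

```text
(no output)
```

View pics/c2.png

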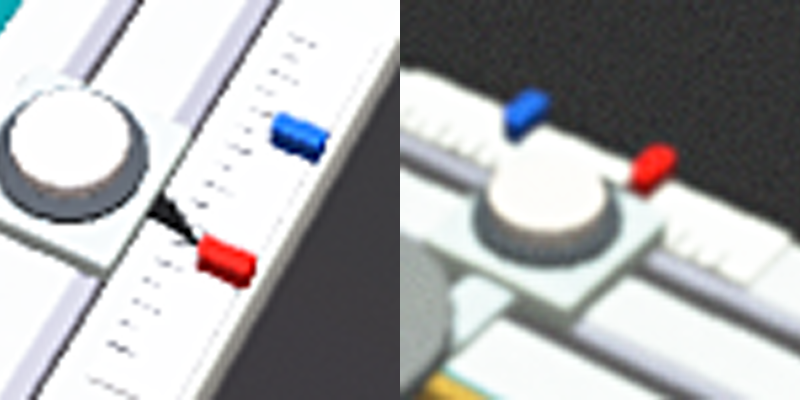

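Run:
```python
from h import *
p=env.get_image("scene"); y=.092; c=np.array([.509,-.039])
def sl(X): d=X[:2]-c; return np.round([d[0]*np.cos(y)+d[1]*np.sin(y)-.065,-d[0]*np.sin(y)+d[1]*np.cos(y)],4)
f=lambda u,v:(255+u/5.333-.4,215+v/5.333-.4)
t=sl(at(p,f(198,243),.042)); print("tip",t)
for n,uv,z in(("ctr z48",(226,262),.047),("topL",(203,238),.052),("topR",(257,262),.052),("botL",(199,268),.038),("botR",(249,287),.038)): print(n,sl(at(p,f(*uv),z)))
# predicted outline for red tab centres
e=env.state(); d=e["eef_pos"][:2]-c; print("joint est",np.arctan2(d[1],d[0])-np.pi-y)
W=lambda X:np.r_[c+np.array([[np.cos(y),-np.sin(y)],[np.sin(y),np.cos(y)]])@[X[0]+.065,X[1]],X[2]]
im=cv2.resize(p["color"][240:280,275:315],(800,800),interpolation=cv2.INTER_CUBIC)
np.set_printoptions(suppress=True)
b,g,r=[p["color"][...,i].astype(int) for i in range(3)]
m=(r>110)&(g<70)&(b<70); m[:240]=0;m[285:]=0;m[:,:280]=0;m[:,320:]=0
best=[]
for x in np.arange(.095,.135,.001):
  for yy in np.arange(-.045,-.01,.001):
    P=np.array([proj(p,W([x+i*.011,yy+j*.005,.038+k*.014])) for i in(-1,1) for j in(-1,1) for k in(0,1)])
    h=np.zeros(m.shape,np.uint8); cv2.fillConvexPoly(h,(cv2.convexHull((P*16).astype(np.float32)).round()).astype(np.int32),1,shift=4)
    best.append(((h>0).__and__(m).sum()/((h>0)|m).sum(),x,yy))
print(sorted(best)[-6:])
# tip expected row for pointer y values
for yy in np.arange(-.034,-.014,.002): print(round(yy,3),proj(p,W([t[0],yy,.042])).round(1))
print(f(198,243))
```

```text
tip [ 0.1033 -0.0272]
ctr z48 [ 0.1177 -0.0327]
topL [ 0.1067 -0.0301]
topR [ 0.1292 -0.0303]
botL [ 0.1075 -0.0347]
botR [ 0.128  -0.0335]
joint est -1.5843283042184682
[(np.float64(0.5370370370370371), np.float64(0.11600000000000002), np.float64(-0.03399999999999999)), (np.float64(0.5370370370370371), np.float64(0.11600000000000002), np.float64(-0.030999999999999986)), (np.float64(0.5370370370370371), np.float64(0.11700000000000002), np.float64(-0.03299999999999999)), (np.float64(0.5370370370370371), np.float64(0.11800000000000002), np.float64(-0.03499999999999999)), (np.float64(0.5370370370370371), np.float64(0.11800000000000002), np.float64(-0.03299999999999999)), (np.float64(0.5370370370370371), np.float64(0.11900000000000002), np.float64(-0.030999999999999986))]
-0.034 [290.2 262.7]
-0.032 [290.7 262. ]
-0.03 [291.1 261.2]
-0.028 [291.6 260.5]
-0.026 [292.  259.7]
-0.024 [292.4 259. ]
-0.022 [292.9 258.2]
-0.02 [293.3 257.5]
-0.018 [293.8 256.7]
-0.016 [294.2 256. ]
-0.014 [294.6 255.3]
(291.7273204575286, 260.16534783423964)
```

The tip is still about 5 mm on the blue side of the red tab. I'll turn a little further, back off, and take a close look from above.

Call:
{"api": "step_arm", "payload": {
  "rows": [4.5, 0, 0, -0.1, 9, -0.5, 0, -0.2, 9, -0.5, 0, -0.2, 9, -0.5, 0, -0.2]
}}

```text
time_s: 5.92
eef_pos: [0.5151, 0.0034, 0.0984]
eef_rot: [0.0, 0.744, 0.668, 0.0]
ft_force: [-1.0, 1.1, -0.4]
width: 0.0233
```

Call:
{"api": "step_arm", "payload": {
  "rows": [-2.5, 0, 0, 0, -2.5, 0, 0, 0, -2.5, 0, 0, 0]
}}

```text
time_s: 6.3
eef_pos: [0.5128, 0.0034, 0.0985]
eef_rot: [0.0, 0.745, 0.667, 0.0]
ft_force: [-1.1, 0.2, 0.1]
width: 0.023
```

Call:
{"api": "step_arm", "payload": {
  "rows": [0, 0, 0, 0, 0, 0, 0, 0, 0, 0, 0, 0, 0, 0, 30, 0, 0, 0, 80, 0, 50, -20, 80, 0, 110, -40, 80, 0, 160, -60, 70, 0, 168, -60, 62, 0, 168, -60, 62, 0, 168, -60, 62, 0],
  "hand": 100
}}

```text
time_s: 7.68
eef_pos: [0.6795, -0.0557, 0.1605]
eef_rot: [-0.0, 0.745, 0.667, -0.0]
ft_force: [-0.3, 1.0, -0.6]
width: 0.0854
```

Run:
```python
from h import *
s=env.state(); p=env.get_image("wrist"); cv2.imwrite("pics/w2.png",p["color"]); print(s["eef_pos"],s["ft_force"])
```

```text
[ 0.67949658 -0.05566134  0.16049724] [-0.28059664  1.02285289 -0.57684183]
```

View pics/w2.png

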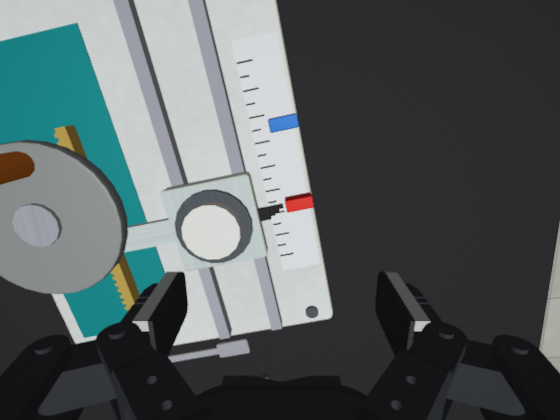

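The red tab is at (299,203), blue at (283,123), and the pointer tip near (284,208). It's close, so I'll zoom in to measure it.

Run:
```python
from h import *
p=env.get_image("wrist"); cv2.imwrite("pics/w3.png",cv2.resize(p["color"][180:225,250:325],None,fx=10,fy=10,interpolation=2))
```

```text
(no output)
```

View pics/w3.png

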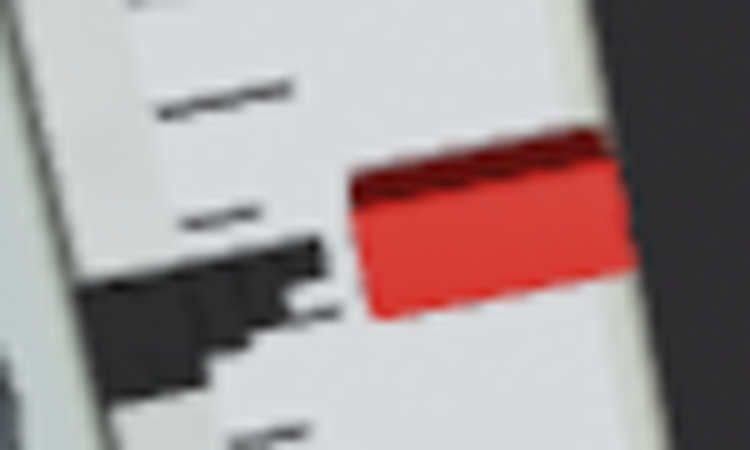

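Run:
```python
from h import *
s=env.state(); p=env.get_image("wrist")
g=lambda u,v:(250+u/10-.5,180+v/10-.5)
W=lambda u,v,z:wat(p,g(u,v),z,s)[:2]
A=W(352,208,.052);B=W(372,320,.052);C=W(612,160,.052);D=W(637,268,.052)
t=W(318,258,.042); x=((C+D)-(A+B)); x/=np.linalg.norm(x); n=np.array([-x[1],x[0]])
print("yaw",np.arctan2(x[1],x[0]),"width",n@(A-B),"len",np.linalg.norm(C-A))
n2=np.array([-np.sin(.092),np.cos(.092)])
for nn in(n,n2): print("tip y in tab mm",1000*nn@(t-(A+B+C+D)/4), 1000*nn@(W(355,172,.038)-(A+B+C+D)/4))
```

```text
yaw 0.08704020607651755 width 0.00954539498310376 len 0.02102474559675381
tip y in tab mm -1.782563976869991 3.8169695383307563
tip y in tab mm -1.7098971443039512 3.8683129207573907
```

```bash
python3 -c "
from h import *
print(env.sign_off(), env.state()['time_s'])"
```

```text
the job is handed in; nothing more can be done
the job is handed in; nothing more can be done
```

I turned the crank clockwise by about 1.25 rad, and the pointer now stands at the red tab. I did this with the gripper loosely closed around the handle, then backed it off, opened it, raised it clear and handed the job in.

**Pointer position:** the last wrist-camera check put the tip about 1 to 2 mm from the middle of the red tab, on the side away from the blue one. The limit is 5 mm. In the same picture, the tab's lower edge measured about 1 mm off its known position, so the reading is uncertain by about that much.

**Earlier disagreement:** my scene-camera estimates of how far to turn differed by a few millimetres, so I relied on the close-up.

**Forces and clearance:** the force readings after each move were no more than about 2 N. The arm stood clear above everything at the end, and I planned the path to stay above the carriage and away from the beaker, scoop and tweezers. I did not re-measure those three afterwards.

**Time and verdict:** the last move ended at 7.7 s of the 48 s allowed. The hand-in reports no verdict.

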